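# Snap the dissecting needles into the sprung clip rail

### The arm

A 6-joint arm with a two-finger parallel gripper is mounted at the origin on the work surface. World frame = base frame: x ahead of the robot, y to its left, z up, the work surface at z = 0. Lengths are in m, angles in rad, forces in N, time in s.
With the tool pointing down it reaches from about 0.35 to 0.85 m from the base axis. Payload 8.1 kg.
Tool frame: the origin (TCP) lies on the mounting face of the last link; the fingertips stand 186 mm ahead of it and the grasp point (between the pads) lies 167 mm ahead of it; z points along the fingers, y is the line along which they close (so a half turn about z gives the same grasp; the last joint's range is limited). The gripper opens to 93 mm and grips with 3 to 60 N. Pads are 15 mm wide; open, the fingers measure 128 mm over their backs; the gripper's body (75 mm by 188 mm) begins 65 mm behind the grasp point.
Start: joints at [-1.364, 0.13, 1.488, -0, 1.523, -0.085], TCP at [0.173, -0.575, 0.405] pointing down, gripper open.
Joint ranges: [-2.96, 2.96], [-0.89, 2.26], [0.02, 2.5], [-1.34, 4.48], [0, 2.73], [-2.66, 2.66]. Speed limits (rad/s): [2.39, 2.39, 2.79, 3.14, 3.14, 3.14].

### API

Orientations are given as a rotation vector (axis times angle).
In Python, from plant import read_state, read_camera, camera_params, close_job gives the robot as it stands. The module is installed in compiled form; this text tells all that it offers.
- The arm moves only by the tool servo_tool, never from a script. Its argument "increments" is a list of rows, each an object with "slide": the shift along the tool's x, y, z in mm, a list of three; "dr": the turn, a rotation vector about the tool's x, y, z in rad, a list of three; "jaw": the closure, from 0 (fully open) to 1 (shut). In form: [{"slide": [x, y, z], "dr": [ax, ay, az], "jaw": jaw}, ...]. A call has 1 to 20 rows; each row is the pose to reach, as a shift and turn from the pose commanded when the call began, along the tool's axes at that moment; what a row does not reach only later rows make up. A row lasts 1/10 s, in which the tool goes at most 50 mm and 8.59 degrees, less where a joint would pass 70% of its speed; a pose out of reach is approached as far as the arm can. A call with a gripper value outside its range is refused whole. The fingers move at their own pace and stop on an object; "force" is the grip in N (left out, the last holds). Time passes only in rows, so rows that repeat a pose let the fingers close. It gives the time, the measured TCP pose, the force, the opening and the grip force at its end, in the units of the state.
- read_state(): the state, without advancing time (a new reading comes with each control period).
- read_camera(name): name is "scene" or "side" or "wrist"; returns (picture, depth): 420x560x3 uint8, red, green, blue; 420x560 float32, m along the optical axis (not along the pixel's ray), 0 where there is no reading.
- camera_params(name): a dict with "fx", "fy", "cx", "cy" (pixels), "rvec" (rotation vector, rad) and "tvec" (3), from world to camera coordinates, as OpenCV has them. Camera axes: x right, y down, z forward; pixel columns grow to the right and rows downward; lengths in m; the calibration is good to about 2 mm. A picture is of the moment at which its call begins: read the wrist's pose just before it. camera_params takes no time and is no camera call; for the wrist camera it gives the pose at the moment of the call.
- close_job(): hands the job in; it is judged then, once.
The state is a dict: "t": time; "q": joint angles; "dq": joint speeds; "joint_torque": joint torques, N m; "tool_pos": TCP position; "orientation": TCP orientation; "force": force on the tool from outside, world axes, zero at the start; "wrist_torque": the same for the moment, N m; "opening": finger opening in m; "gripper_force": force on a finger pad.
Only numpy, scipy, OpenCV 4.12 (cv2) and the standard library are available. Lean on these libraries where they do the work, as an engineer would, in place of code of your own. Each camera call takes 0.05 s, during which the arm holds its last target. There are 200 camera calls.

### The job

Put both dissecting needles away on the sloping clip rail: the blue one in the blue clips and the orange one in the orange clips, points up the slope, each pressed in until both of its clips have snapped home. The rail is sprung and gives under your hand, so feel for the snap and do not push it down as far as its stops; leave the dish, the bottle and the ring where they are.

Things in the scene. Friction and masses are not known exactly. Their poses are not given: they have to be found in the camera images.
- needle_blue: dissecting needle with blue handle, 45 g, lying on the grey mat (its top 3 mm above the bench). Origin at the centre of its grip; x runs to the point. Along x: square grip 14 x 14 mm, -28 to 28 mm, flat side down; on both sides round aluminium necks 10 mm across, 28 to 52 mm, then round ends 14 mm across to 65 mm; thin steel needle 3 mm across, 65 to 100 mm
- needle_blue_front (a point): centre of the neck on the point side of the blue needle, 40 mm from its origin; axes as the needle's
- needle_blue_rear (a point): centre of the other neck of the blue needle, at -40 mm; axes as the needle's
- needle_orange: dissecting needle with orange handle, 45 g, lying on the grey mat (its top 3 mm above the bench). Origin at the centre of its grip; x runs to the point. Along x: square grip 14 x 14 mm, -28 to 28 mm, flat side down; on both sides round aluminium necks 10 mm across, 28 to 52 mm, then round ends 14 mm across to 65 mm; thin steel needle 3 mm across, 65 to 100 mm
- needle_orange_front (a point): centre of the neck on the point side of the orange needle, 40 mm from its origin; axes as the needle's
- needle_orange_rear (a point): centre of the other neck of the orange needle, at -40 mm; axes as the needle's
- blue_upper (a point): where the centre of a neck lies once home in the upper clip of the pair with blue jaws, 70 mm from the rail's middle along y; 80 mm up the slope from the lower clip. Moves with the sprung rail. Axes: x up the slope (30 degrees above level, away from the robot at stand yaw 0), y along the rail, z square to the slope, up and out of the clips
- blue_lower (a point): the same in the lower blue clip, same axes. A clip is two sprung jaws 8 mm long (x): lips with a 6 mm throat 4.6 mm above this point (z), flared above to 19 mm wide at 12 mm; a neck resting on the lips, not yet in, lies about 10 mm above this point
- orange_upper (a point): where the centre of a neck lies once home in the upper clip of the pair with orange jaws, -70 mm from the rail's middle along y; 80 mm up the slope from the lower clip. Moves with the sprung rail. Axes: x up the slope (30 degrees above level, away from the robot at stand yaw 0), y along the rail, z square to the slope, up and out of the clips
- orange_lower (a point): the same in the lower orange clip, same axes. A clip is two sprung jaws 8 mm long (x): lips with a 6 mm throat 4.6 mm above this point (z), flared above to 19 mm wide at 12 mm; a neck resting on the lips, not yet in, lies about 10 mm above this point
- rail (a joint): how far the sprung rail is pressed in, square to its slope, m: 0 at rest, 0.023 and more on its rubber stops (hard end 0.025). Starts to give at about 3 N, then about 0.9 N per mm. A needle pressed evenly into both clips of a pair needs about 8 to 16 N, so the rail sinks 6 to 15 mm before they snap; one clip alone about half. Springs back when let go
- stand: grey fixed stand of the rail, base 170 x 320 x 12 mm, origin under its middle; side cheeks at y = +-155 mm, 125 mm high; rail's middle (spare white clips, stay empty) 95 mm above the origin. The rail is two bars 10 mm wide (x) under the upper and lower clips, tops 5 mm below the points; between the bars fingers have room to 45 mm below the points' plane
- petri_dish: glass dish 90 mm across, 16 mm high, origin under its middle; leave alone
- amber_bottle: amber bottle 40 mm across, 75 mm high, origin under its middle; leave alone
- steel_ring: steel ring 56 mm across, 12 mm high, origin under its middle; leave alone
Not all that is in view belongs to the job. Of the things that look like the needle_orange, take the one that is farthest from the robot's base at the start. Several things look just like the needle_blue: the one meant starts farthest to the robot's left.

How it is judged:
At the end, for the whole second after the job is handed in: Both necks of the blue needle lie home in the blue clips and both of the orange needle in the orange clips, point-side neck in the upper clip: within 3 mm across and in depth and 10 mm along; needles at rest (under 0.02 m/s), rail sprung back (within 4 mm) (x of needle_blue_front in the frame of blue_upper between -0.01 and 0.01 m and y of needle_blue_front in the frame of blue_upper between -0.003 and 0.003 m and z of needle_blue_front in the frame of blue_upper between -0.003 and 0.003 m and x of needle_blue_rear in the frame of blue_lower between -0.01 and 0.01 m and y of needle_blue_rear in the frame of blue_lower between -0.003 and 0.003 m and z of needle_blue_rear in the frame of blue_lower between -0.003 and 0.003 m and linear speed of each of needle_blue, needle_orange below 0.02 m/s and x of needle_orange_front in the frame of orange_upper between -0.01 and 0.01 m and y of needle_orange_front in the frame of orange_upper between -0.003 and 0.003 m and z of needle_orange_front in the frame of orange_upper between -0.003 and 0.003 m and x of needle_orange_rear in the frame of orange_lower between -0.01 and 0.01 m and y of needle_orange_rear in the frame of orange_lower between -0.003 and 0.003 m and z of needle_orange_rear in the frame of orange_lower between -0.003 and 0.003 m and value of joint rail below 0.004 m); the robot touches nothing.
It fails at once if the sprung rail is pressed more than 23 mm, onto its stops (value of joint rail above 0.023 m).
It fails at once if the petri dish is moved more than 30 mm or tipped (distance of petri_dish from where it was at the start of the episode above 0.03 m or angle between petri_dish's own z axis and vertical above 0.5 rad).
It fails at once if the amber bottle is moved more than 30 mm or tipped (distance of amber_bottle from where it was at the start of the episode above 0.03 m or angle between amber_bottle's own z axis and vertical above 0.5 rad).
It fails at once if the steel ring is moved more than 30 mm or tipped (distance of steel_ring from where it was at the start of the episode above 0.03 m or angle between steel_ring's own z axis and vertical above 0.5 rad).
It also fails if it takes over 72 s, if anything falls off the work surface, if the arm or the gripper's body presses on something with over 40 N, if the wrist force passes 120 N, or if a joint passes its speed limit or range.

## Working session

There is one attempt and no reset: what is moved stays moved. The work goes in short steps, Python scripts to look and compute and a tool call to move; the robot and the scene stay as the last step left them, time stands still between calls to the robot, and variables do not carry over. Pictures are saved under pics/ and viewed, at most 10 in all, crops included, and the job is handed in when it is done.

Besides the shell and the picture viewer there is one more tool, called as name([rows], argument=value, ...), one row to a line, values as JSON. servo_tool: Moves the arm, as the interface text tells. Its arguments: {"type":"object","properties":{"increments":{"type":"array"},"force":{"type":"number"}},"required":["increments"]}

```bash
mkdir -p pics; cat > h.py <<'E'
import numpy as np, cv2
from plant import *
from scipy.spatial.transform import Rotation as R
def cam(n):
    p=camera_params(n); return p,R.from_rotvec(p['rvec']).as_matrix(),np.array(p['tvec'])
def world(p,Rm,t,u,v,d):
    c=np.array([(u-p['cx'])/p['fx']*d,(v-p['cy'])/p['fy']*d,d]); return Rm.T@(c-t)
def save(n,name):
    p,Rm,t=cam(n); im,d=read_camera(n)
    cv2.imwrite(f'pics/{name}.png',im[:,:,::-1]); np.savez(f'{name}.npz',im=im,d=d,K=[p['fx'],p['fy'],p['cx'],p['cy']],R=Rm,t=t)
    return im,d
def load(name):
    z=np.load(f'{name}.npz'); return z
def cloud(name):
    z=load(name); fx,fy,cx,cy=z['K']; d=z['d']; v,u=np.mgrid[:420,:560]
    c=np.stack([(u-cx)/fx*d,(v-cy)/fy*d,d],-1); return z['im'],d,(c-z['t'])@z['R']
E
python3 - <<'E'
from h import *
for n in ['scene','side']:
    save(n,n+'0'); p,Rm,t=cam(n); print(n,-Rm.T@t, p['fx'])
a=cv2.imread('pics/scene0.png');b=cv2.imread('pics/side0.png')
print(read_state())
E
```

```text
scene [1.21666595 0.37384675 0.92187089] 507.67298082290176
side [0.07526381 0.55043861 0.89653806] 404.44680320470593
{'t': 0.1, 'q': array([-1.36438315e+00,  1.31073291e-01,  1.48915641e+00, -2.29956617e-06,
        1.52300631e+00, -8.53660467e-02]), 'dq': array([ 0.00117986, -0.00106012, -0.0035178 ,  0.00071868,  0.00047857,
        0.00109198]), 'joint_torque': array([ 1.51825996e-03, -5.61342251e+01, -4.93097413e+01,  7.71041005e-02,
        2.91364803e-02, -3.71625094e-05]), 'tool_pos': array([ 0.17259247, -0.57442723,  0.40380715]), 'orientation': array([-3.10659661e+00, -4.56463377e-01,  1.59657099e-04]), 'force': array([ 0.19813025, -1.44841357, -0.15877582]), 'wrist_torque': array([-0.02929709,  0.02149745, -0.02650792]), 'gripper_force': 0.0, 'opening': 0.09259489029111115}
```

View pics/scene0.png

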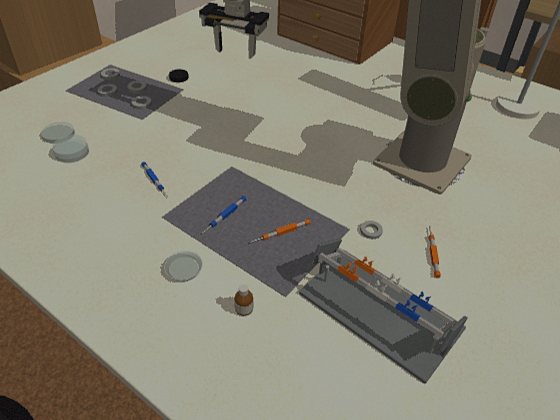

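View pics/side0.png

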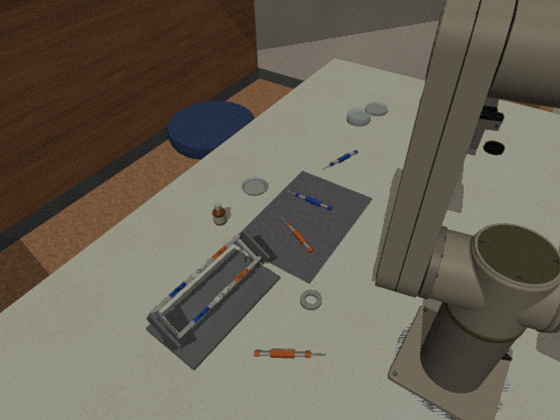

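The scene view shows the mat with the blue needle at about (225,213) and the orange one at (282,232). Spare needles lie off it at blue (153,178) and orange (433,252). The rail is at (390,290), with orange clips at (348,272)/(365,265) and blue at (408,311)/(422,300). The side view agrees: mat blue (312,201), mat orange (297,235).

```bash
cat > seg.py <<'E'
from h import *
def run(name,zmax=0.3,amin=8):
    im,d,P=cloud(name); hsv=cv2.cvtColor(im,cv2.COLOR_RGB2HSV)
    for c,lo,hi in [('blue',(105,150,60),(125,255,255)),('orange',(5,180,120),(16,255,255))]:
        m=cv2.inRange(hsv,lo,hi)*(d>0)
        n,l,s,ce=cv2.connectedComponentsWithStats(m.astype(np.uint8))
        for i in range(1,n):
            if s[i,4]<amin: continue
            p=P[l==i]; 
            if np.median(p[:,2])>zmax or np.linalg.norm(np.median(p,0)[:2])>1: continue
            mu=p.mean(0); q=p[:,:2]-mu[:2]; w,V=np.linalg.eigh(q.T@q); ax=V[:,1]; e=q@ax
            print(c,s[i,4],ce[i].round(),'mean',mu.round(4),'zp',np.percentile(p[:,2],[5,50,95]).round(4),'ang',np.degrees(np.arctan2(ax[1],ax[0])).round(1),'len',np.ptp(e).round(4))
E
python3 - <<'E'
from seg import *
run('scene0'); print(); run('side0')
for n,pts in [('scene0',[(282,252),(183,266),(244,300),(371,229)]),('side0',[(255,186),(220,215),(310,300)])]:
    im,d,P=cloud(n)
    for u,v in pts: print(n,u,v,P[v,u].round(3))
# mat stand points
a=[cv2.resize(cv2.imread('pics/scene0.png')[230:390,270:480],None,fx=2.6,fy=2.6,interpolation=2)]
cv2.imwrite('pics/c1.png',a[0])
E
```

```text
blue 13 [143. 164.] mean [ 0.5426 -0.6059  0.0117] zp [0.0075 0.0117 0.0148] ang -138.1 len 0.0164
blue 63 [152. 175.] mean [ 0.5611 -0.551   0.0123] zp [0.009  0.0124 0.0153] ang 69.9 len 0.0562
blue 18 [160. 187.] mean [ 0.5812 -0.4947  0.0118] zp [0.0083 0.0116 0.0148] ang 57.1 len 0.0185
blue 15 [243. 198.] mean [ 0.4735 -0.2903  0.0133] zp [0.0073 0.0133 0.0195] ang -154.1 len 0.0292
blue 117 [229. 210.] mean [ 0.5339 -0.2887  0.0136] zp [0.0055 0.0148 0.0187] ang -177.9 len 0.058
blue 24 [213. 223.] mean [ 0.5936 -0.2868  0.0139] zp [0.0087 0.0137 0.0176] ang -154.2 len 0.0177
blue 9 [422. 294.] mean [0.5189 0.2324 0.0816] zp [0.0783 0.0821 0.0837] ang -161.6 len 0.0092
blue 139 [421. 302.] mean [0.5291 0.2388 0.0696] zp [0.0654 0.0694 0.0738] ang 85.9 len 0.0463
blue 196 [408. 311.] mean [0.596  0.2341 0.1102] zp [0.1049 0.1103 0.1221] ang 73.2 len 0.0713
orange 19 [307. 221.] mean [ 0.4361 -0.1094  0.0126] zp [0.0033 0.0141 0.0182] ang -159.0 len 0.0275
orange 88 [286. 228.] mean [ 0.4906 -0.1353  0.0153] zp [0.0121 0.0154 0.0183] ang 156.4 len 0.0618
orange 20 [266. 236.] me
[... 1964 characters left out ...]
 0.079 ] zp [0.07   0.0811 0.0859] ang 138.8 len 0.02
orange 16 [237. 279.] mean [0.5146 0.1179 0.0716] zp [0.0682 0.0717 0.0747] ang 87.5 len 0.0118
orange 18 [257. 353.] mean [0.3782 0.2264 0.0132] zp [0.0098 0.0141 0.0158] ang 118.7 len 0.0081
orange 115 [282. 353.] mean [0.3289 0.1946 0.0149] zp [0.0119 0.015  0.0175] ang -148.9 len 0.0507
orange 18 [307. 354.] mean [0.2792 0.1648 0.0131] zp [0.0113 0.0127 0.0153] ang 140.3 len 0.01
scene0 282 252 [ 0.552 -0.1    0.003]
scene0 183 266 [ 0.735 -0.251  0.006]
scene0 244 300 [ 0.742 -0.057  0.049]
scene0 371 229 [ 0.342  0.025 -0.004]
side0 255 186 [ 0.739 -0.256  0.002]
side0 220 215 [ 0.715 -0.052  0.047]
side0 310 300 [0.352 0.03  0.   ]
```

View pics/c1.png

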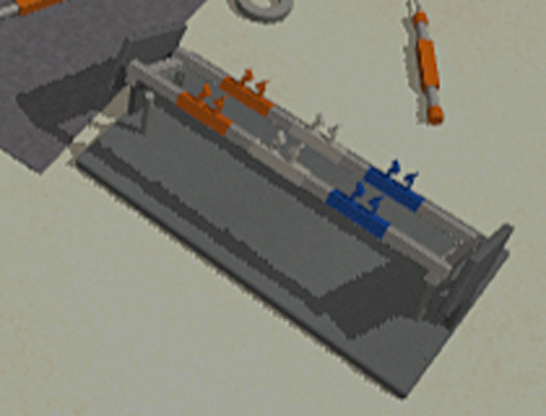

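```bash
cat > mv.py <<'E'
from h import *
def ori(yaw,tilt=0):  # degrees; tool x along needle x, tool z = minus normal
    return R.from_euler('z',yaw,degrees=True)*R.from_euler('y',-tilt,degrees=True)*R.from_euler('x',180,degrees=True)
def go(p,yaw,tilt=0,off=0.167): # p world point that lies `off` ahead of the TCP
    s=read_state(); r0=R.from_rotvec(s['orientation']); r1=ori(yaw,tilt)
    T=np.array(p)-off*r1.as_matrix()[:,2]
    sl=r0.inv().apply(T-s['tool_pos'])*1000; dr=(r0.inv()*r1).as_rotvec()
    print('t',round(s['t'],2),'TCP',T.round(4),'slide',sl.round(1),'dr',dr.round(4),'rows',np.ceil(max(np.linalg.norm(sl)/50,np.linalg.norm(dr)/.15)))
E
python3 - <<'E'
from mv import *
go((0.533,-0.287,0.36),1.5,0,0)
E
```

```text
t 0.1 TCP [ 0.533 -0.287  0.36 ] slide [ 427.8 -171.5   44.1] dr [-1.600e-03  1.000e-04  2.656e-01] rows 10.0
```

servo_tool([
  {"slide": [428,-171,10],"dr": [0,0,0.266],"jaw": 0.3},
  {"slide": [428,-171,10],"dr": [0,0,0.266],"jaw": 0.3},
  {"slide": [428,-171,10],"dr": [0,0,0.266],"jaw": 0.3},
  {"slide": [428,-171,10],"dr": [0,0,0.266],"jaw": 0.3},
  {"slide": [428,-171,10],"dr": [0,0,0.266],"jaw": 0.3},
  {"slide": [428,-171,10],"dr": [0,0,0.266],"jaw": 0.3},
  {"slide": [428,-171,20],"dr": [0,0,0.266],"jaw": 0.3},
  {"slide": [428,-171,30],"dr": [0,0,0.266],"jaw": 0.3},
  {"slide": [428,-171,44],"dr": [0,0,0.266],"jaw": 0.3},
  {"slide": [428,-171,44],"dr": [0,0,0.266],"jaw": 0.3},
  {"slide": [428,-171,44],"dr": [0,0,0.266],"jaw": 0.3},
  {"slide": [428,-171,44],"dr": [0,0,0.266],"jaw": 0.3},
  {"slide": [428,-171,44],"dr": [0,0,0.266],"jaw": 0.3},
])

```text
t: 1.4
tool_pos: [0.5325, -0.289, 0.3614]
orientation: [3.141, 0.038, 0.0]
force: [0.1, 0.9, -0.1]
opening: 0.0649
gripper_force: 0.0
```

```bash
python3 - <<'E'
from seg import *
save('wrist','w1'); p,Rm,t=cam('wrist'); print(-Rm.T@t,Rm[2],p['fx'])
run('w1'); s=read_state(); print(s['tool_pos'],s['opening'],s['force'])
E
```

```text
[ 0.59964798 -0.28859099  0.341418  ] [-0.24484939 -0.00680358 -0.96953725] 354.0692486454941
blue 210 [281. 134.] mean [ 0.5893 -0.2907  0.0153] zp [0.011  0.0157 0.0174] ang 92.8 len 0.013
blue 242 [503. 153.] mean [ 0.5765 -0.4961  0.0115] zp [0.0055 0.0123 0.0144] ang 56.5 len 0.0153
blue 474 [546. 171.] mean [ 0.5615 -0.5374  0.0134] zp [0.0096 0.0138 0.0151] ang 65.8 len 0.0345
blue 867 [281. 196.] mean [ 0.5318 -0.2922  0.0169] zp [0.0157 0.0169 0.018 ] ang -178.7 len 0.0557
blue 166 [280. 255.] mean [ 0.473  -0.2932  0.0153] zp [0.0112 0.0157 0.0176] ang 120.2 len 0.0166
orange 187 [142. 183.] mean [ 0.5408 -0.1624  0.0154] zp [0.0127 0.016  0.0176] ang 98.8 len 0.0204
orange 656 [120. 238.] mean [ 0.4867 -0.1376  0.0165] zp [0.0155 0.0169 0.0181] ang 153.0 len 0.0623
orange 13 [118. 221.] mean [ 0.5027 -0.1358  0.0125] zp [0.0022 0.0162 0.0181] ang 122.8 len 0.0135
[ 0.53247444 -0.28915892  0.36162058] 0.06504621957321717 [ 0.58797153 -0.15619662  1.15036052]
```

View pics/w1.png

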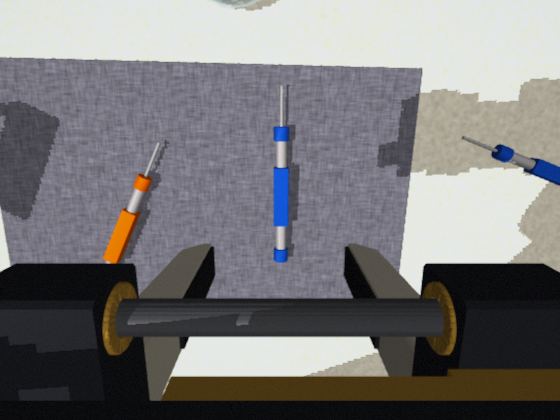

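The wrist view shows the blue needle upright in the picture, grip centre at (281,196), point up (+x). Its top is at z = 16.9 mm, against 17 mm expected.

```bash
python3 - <<'E'
from mv import *
go((0.532,-0.2922,0.192),1.2,0,0)
E
```

```text
t 1.45 TCP [ 0.532  -0.2922  0.192 ] slide [ -0.7   2.9 169.6] dr [ 0.001  -0.0007  0.0029] rows 4.0
```

servo_tool([
  {"slide": [0,3,40],"dr": [0,0,0.003],"jaw": 0.3},
  {"slide": [0,3,80],"dr": [0,0,0.003],"jaw": 0.3},
  {"slide": [0,3,120],"dr": [0,0,0.003],"jaw": 0.3},
  {"slide": [0,3,150],"dr": [0,0,0.003],"jaw": 0.3},
  {"slide": [0,3,162],"dr": [0,0,0.003],"jaw": 0.3},
  {"slide": [0,3,169],"dr": [0,0,0.003],"jaw": 0.3},
  {"slide": [0,3,169],"dr": [0,0,0.003],"jaw": 0.3},
  {"slide": [0,3,169],"dr": [0,0,0.003],"jaw": 0.95},
  {"slide": [0,3,169],"dr": [0,0,0.003],"jaw": 0.95},
  {"slide": [0,3,169],"dr": [0,0,0.003],"jaw": 0.95},
  {"slide": [0,3,169],"dr": [0,0,0.003],"jaw": 0.95},
  {"slide": [0,3,169],"dr": [0,0,0.003],"jaw": 0.95},
  {"slide": [0,3,169],"dr": [0,0,0.003],"jaw": 0.95},
  {"slide": [0,3,169],"dr": [0,0,0.003],"jaw": 0.95},
], force=55)

```text
t: 2.85
tool_pos: [0.5334, -0.2907, 0.1917]
orientation: [-3.141, -0.036, 0.0]
force: [-0.2, 0.3, 0.5]
opening: 0.0136
gripper_force: 17.0
```

```bash
python3 - <<'E'
from mv import *
n=ori(-4.5,30).as_matrix()[:,2]*-1; print(n)
go(np.array([0.557,0.239,0.095])+0.085*n-0.0*n,-4.5,30,0.1817)
E
```

```text
[-0.49845867  0.03922955  0.8660254 ]
t 2.85 TCP [0.4241 0.2495 0.326 ] slide [ -97.  -542.5 -134.2] dr [-0.0266  0.5232  0.099 ] rows 12.0
```

servo_tool([
  {"slide": [0,0,-40],"dr": [0,0,0],"jaw": 0.95},
  {"slide": [0,0,-90],"dr": [0,0,0],"jaw": 0.95},
  {"slide": [0,0,-140],"dr": [0,0,0],"jaw": 0.95},
  {"slide": [-5,-30,-170],"dr": [0,0,0],"jaw": 0.95},
  {"slide": [-10,-75,-180],"dr": [0,0.05,0.01],"jaw": 0.95},
  {"slide": [-20,-120,-180],"dr": [0,0.1,0.02],"jaw": 0.95},
  {"slide": [-30,-165,-180],"dr": [-0.005,0.15,0.03],"jaw": 0.95},
  {"slide": [-40,-210,-180],"dr": [-0.01,0.2,0.04],"jaw": 0.95},
  {"slide": [-50,-255,-180],"dr": [-0.01,0.25,0.05],"jaw": 0.95},
  {"slide": [-60,-300,-180],"dr": [-0.015,0.3,0.06],"jaw": 0.95},
  {"slide": [-70,-345,-180],"dr": [-0.02,0.35,0.07],"jaw": 0.95},
  {"slide": [-80,-390,-180],"dr": [-0.02,0.4,0.08],"jaw": 0.95},
  {"slide": [-90,-435,-175],"dr": [-0.02,0.45,0.09],"jaw": 0.95},
  {"slide": [-97,-480,-165],"dr": [-0.027,0.5,0.099],"jaw": 0.95},
  {"slide": [-97,-520,-155],"dr": [-0.027,0.523,0.099],"jaw": 0.95},
  {"slide": [-97,-542,-140],"dr": [-0.027,0.523,0.099],"jaw": 0.95},
  {"slide": [-97,-542,-134],"dr": [-0.027,0.523,0.099],"jaw": 0.95},
  {"slide": [-97,-542,-134],"dr": [-0.027,0.523,0.099],"jaw": 0.95},
  {"slide": [-97,-542,-134],"dr": [-0.027,0.523,0.099],"jaw": 0.95},
  {"slide": [-97,-542,-134],"dr": [-0.027,0.523,0.099],"jaw": 0.95},
], force=55)

```text
t: 4.85
tool_pos: [0.4246, 0.248, 0.3267]
orientation: [3.012, -0.121, 0.809]
force: [0.3, -0.3, 0.2]
opening: 0.0136
gripper_force: 55.0
```

```bash
python3 - <<'E'
from seg import *
save('wrist','w2'); s=read_state(); print({k:s[k] for k in ['t','q','tool_pos','opening','force','gripper_force','orientation']})
run('w2')
E
```

```text
{'t': 4.9, 'q': array([ 0.53738233, -0.3153173 ,  2.09812031, -0.36443542,  0.95019063,
        2.34057729]), 'tool_pos': array([0.42464541, 0.24804765, 0.32672503]), 'opening': 0.013748429567782562, 'force': array([-0.60051277, -0.41117172, -1.01131562]), 'gripper_force': 54.999414682388306, 'orientation': array([ 3.01197114, -0.12129902,  0.80894485])}
blue 1589 [279. 156.] mean [0.5743 0.2351 0.1621] zp [0.1084 0.1995 0.2053] ang 176.8 len 0.0941
blue 2475 [279. 256.] mean [0.5176 0.2397 0.1765] zp [0.1688 0.1786 0.1873] ang 179.3 len 0.0879
blue 293 [279. 369.] mean [0.4641 0.2438 0.1452] zp [0.1418 0.1456 0.1477] ang 84.9 len 0.0126
orange 83 [556.  44.] mean [ 0.7257 -0.0531  0.0499] zp [0.0478 0.0499 0.0522] ang -175.5 len 0.0121
orange 1115 [476. 163.] mean [0.5811 0.097  0.1147] zp [0.1079 0.1127 0.1247] ang 85.3 len 0.0484
orange 583 [465. 267.] mean [0.5135 0.0984 0.0732] zp [0.0688 0.0722 0.0836] ang 87.5 len 0.0469
```

View pics/w2.png

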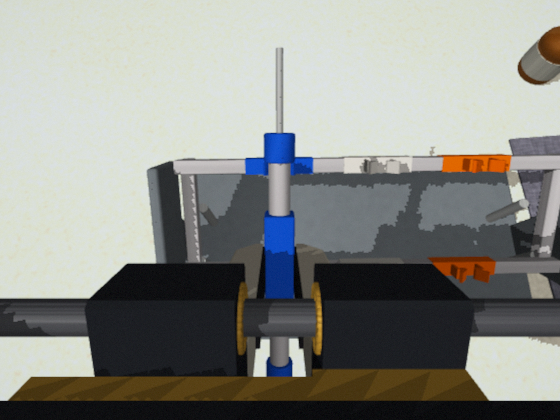

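The wrist view shows the blue needle in the jaws along column 279, with the upper blue clip's band (columns 246–312, row 166) straight behind it. The orange clips are at (476,163) and (465,267).

```bash
python3 - <<'E'
from mv import *
im,d,P=cloud('w2'); hsv=cv2.cvtColor(im,cv2.COLOR_RGB2HSV)
s=read_state(); r=R.from_rotvec(s['orientation'])
T=r.inv().apply(P.reshape(-1,3)-s['tool_pos']).reshape(P.shape)*1000  # tool frame mm
bl=cv2.inRange(hsv,(105,150,60),(125,255,255))>0; og=cv2.inRange(hsv,(5,180,120),(16,255,255))>0
def st(n,m):
    t=T[m];w=P[m]; print(n,m.sum(),'tool med',np.median(t,0).round(1),'5',np.percentile(t,3,0).round(1),'95',np.percentile(t,97,0).round(1),'W',((w.min(0)+w.max(0))/2).round(4))
z=T[...,2]
st('blue upper band',bl&(z>225)&(T[...,0]>10))
st('blue lower band',bl&(z>225)&(T[...,0]<10))
st('needle grip/ring',bl&(z<200))
v=np.mgrid[:420,:560][0]
st('needle front ring',bl&(z<200)&(v<165)); st('needle grip',bl&(z<200)&(v>210)&(v<300)); st('rear ring',bl&(z<200)&(v>340))
st('or up',og&(v<200)&(np.mgrid[:420,:560][1]<520)); st('or low',og&(v>240))
for nm,m in [('up',(og|bl)&(z>225)&(z<285)&(T[...,0]>10)),('low',(og|bl)&(z>225)&(z<285)&(T[...,0]<10))]:
    # band top only: highest-z_tool cluster per colour
    t=T[m]; k=t[:,2]>np.median(t[:,2])-2; f=np.polyfit(t[k,1],t[k,0],1); g=np.polyfit(t[k,1],t[k,2],1); print(nm,'dx/dy deg',np.degrees(f[0]),'x at0',f[1],'z',g)
for y0,y1 in [(150,172),(255,280)]:
  for c in (bl,og):
    m=c&(z>225)&(v>=y0)&(v<y1); 
    if m.sum()>20: t=T[m]; print(y0,'y range',t[:,1].min().round(1),t[:,1].max().round(1),'z hist',np.histogram(t[:,2],np.arange(240,285,4)))
E
```

```text
blue upper band 713 tool med [ 37.2  -6.9 270.7] 5 [ 31.5 -22.1 254.1] 95 [ 42.   23.8 277.2] W [0.6145 0.2337 0.0639]
blue lower band 29 tool med [-33.2 -13.3 344.6] 5 [-45.2 -13.5 338.3] 95 [-19.  -12.5 353.3] W [0.5698 0.2493 0.0117]
needle grip/ring 3629 tool med [ 11.2   1.1 174.9] 5 [-57.1  -5.2 173.5] 95 [ 61.1   7.4 179.6] W [0.5146 0.2397 0.2412]
needle front ring 880 tool med [ 56.2   1.1 175.7] 5 [ 50.   -5.1 173.9] 95 [ 62.1   7.2 180.1] W [0.5307 0.2358 0.2691]
needle grip 2451 tool med [  6.4   1.1 174.7] 5 [-13.9  -5.3 173.3] 95 [ 24.9   7.5 176.1] W [0.5163 0.2395 0.2548]
rear ring 297 tool med [-56.1   1.1 176.6] 5 [-60.5  -5.2 174.1] 95 [-54.3   7.4 181.9] W [0.4764 0.2438 0.2412]
or up 1122 tool med [ 39.4 134.9 271.1] 5 [ 33.6 118.  255.3] 95 [ 43.7 162.9 278. ] W [0.5429 0.1555 0.2235]
or low 590 tool med [-39.4 140.5 271.4] 5 [-45.9 120.2 255. ] 95 [-36.1 164.8 272.9] W [0.506  0.1581 0.2053]
up dx/dy deg 1.1528616060737373 x at0 36.90183282365378 z [7.76638372e-03 2.71202972e+02]
low dx/dy deg -0.06056212427418686 x at0 -39.71697046438676 z [1.35297219e-02 2.69704878e+02]
150 y range -23.1 24.6 z hist (array([  0,   0,   0,  75,   6,   2,   0, 453,  36,  23,   6]), array([240, 244, 248, 252, 256, 260, 264, 268, 272, 276, 280, 284]))
150 y range 116.7 165.1 z hist (array([  0,   0,   0,  67, 160, 125,  42, 440, 225,  39,  13]), array([240, 244, 248, 252, 256, 260, 264, 268, 272, 276, 280, 284]))
255 y range 118.7 165.7 z hist (array([  0,   0,   0,  19,  22,  39,   2, 342, 155,   0,   0]), array([240, 244, 248, 252, 256, 260, 264, 268, 272, 276, 280, 284]))
```

servo_tool([
  {"slide": [0,0,30],"dr": [0,0,-0.01],"jaw": 0.95},
  {"slide": [0,0,50],"dr": [0,0,-0.01],"jaw": 0.95},
  {"slide": [0,0,62],"dr": [0,0,-0.01],"jaw": 0.95},
  {"slide": [0,0,68],"dr": [0,0,-0.01],"jaw": 0.95},
  {"slide": [0,0,68],"dr": [0,0,-0.01],"jaw": 0.95},
  {"slide": [0,0,68],"dr": [0,0,-0.01],"jaw": 0.95},
  {"slide": [0,0,68],"dr": [0,0,-0.01],"jaw": 0.95},
])

```text
t: 5.6
tool_pos: [0.4582, 0.2465, 0.268]
orientation: [3.011, -0.103, 0.808]
force: [0.8, -0.1, -0.8]
opening: 0.0132
gripper_force: 55.0
```

```bash
cat >> mv.py <<'E'
def st():
    s=read_state(); r=R.from_rotvec(s['orientation']); print('t',s['t'],'F tool',r.inv().apply(s['force']).round(2),'M tool',r.inv().apply(s['wrist_torque']).round(2),s['tool_pos'].round(4),'op',round(s['opening'],4))
E
python3 - <<'E'
from mv import *
st(); save('wrist','w3'); st(); save('side','s3')
w=cv2.imread('pics/w3.png')[100:300,180:380]; s=cv2.imread('pics/s3.png')[230:350,120:290]
cv2.imwrite('pics/c3.png',np.hstack([cv2.resize(w,(400,400)),cv2.resize(s,(400,400*120//170)).copy() if 0 else cv2.resize(s,(400,400))]))
E
```

```text
t 5.6 F tool [0.33 0.05 1.14] M tool [ 0.03 -0.28  0.02] [0.4582 0.2465 0.268 ] op 0.0132
t 5.65 F tool [-1.29  0.21  0.08] M tool [ 0.02 -0.26  0.  ] [0.4581 0.2465 0.2679] op 0.0132
```

View pics/c3.png

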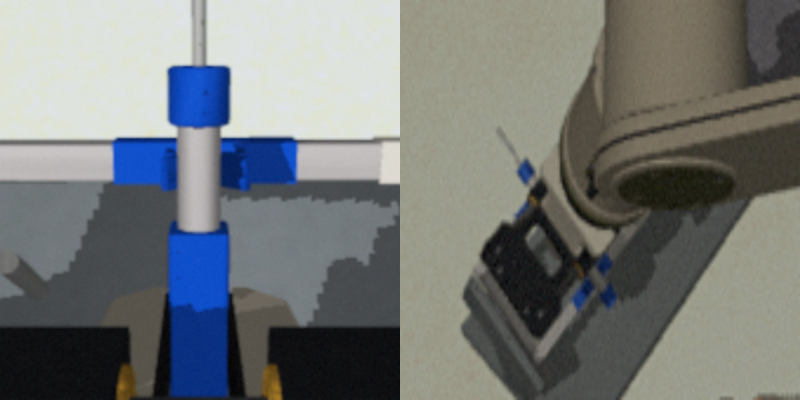

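The close view shows the band at crop columns 115–296 (centre 205) and the jaws at 162–248. The needle is at 198, so it sits a little to the left; I'll quantify that.

```bash
python3 - <<'E'
from mv import *
im,d,P=cloud('w3'); hsv=cv2.cvtColor(im,cv2.COLOR_RGB2HSV)
s=read_state(); r=R.from_rotvec(s['orientation'])
T=r.inv().apply(P.reshape(-1,3)-s['tool_pos']).reshape(P.shape)*1000; z=T[...,2]
v,u=np.mgrid[:420,:560]
bl=cv2.inRange(hsv,(105,150,40),(125,255,255))>0; og=cv2.inRange(hsv,(5,180,100),(16,255,255))>0
def rep(n,m):
    t=T[m]; print(n,m.sum(),'y',t[:,1].min().round(1),t[:,1].max().round(1),'x',np.percentile(t[:,0],[3,50,97]).round(1),'z',np.percentile(t[:,2],[3,50,97]).round(1),'u',u[m].min(),u[m].max())
rep('band',bl&(z>197)&(z<210)&(T[...,0]>10)); rep('jaws',bl&(z>184)&(z<197)&(T[...,0]>10)&(v>165)&(v<200))
rep('ring',bl&(z<184)&(v<165)); rep('grip',bl&(z<184)&(v>215)&(v<290))
rep('or up',og&(z>197)&(z<210)&(v<200)); rep('or low',og&(z>197)&(z<210)&(v>230))
rep('orj up',og&(z>184)&(z<197)&(v<200)); rep('orj low',og&(z>184)&(z<197)&(v>230))
E
```

```text
band 1161 y -21.8 26.4 x [32.  38.3 42.5] z [201.8 203.1 207. ] u 236 328
jaws 392 y -7.7 13.6 x [33.6 37.7 41. ] z [185.7 187.9 195. ] u 261 305
ring 870 y -5.7 7.7 x [50.3 56.5 62.2] z [173.7 175.5 179.8] u 264 294
grip 2155 y -6.3 8.1 x [-9.1  8.4 25. ] z [173.1 174.5 175.8] u 264 294
or up 950 y 117.7 151.3 x [32.3 38.7 42.7] z [198.  203.7 209.1] u 499 559Traceback (most recent call last):
  File "<stdin>", line 11, in <module>
  File "<stdin>", line 8, in rep
    return umr_minimum(a, axis, None, out, keepdims, initial, where)
ValueError: zero-size array to reduction operation minimum which has no identity
```

servo_tool([
  {"slide": [0,1.5,2],"dr": [0,0,0],"jaw": 0.95},
  {"slide": [0,1.5,4],"dr": [0,0,0],"jaw": 0.95},
  {"slide": [0,1.5,6],"dr": [0,0,0],"jaw": 0.95},
  {"slide": [0,1.5,8],"dr": [0,0,0],"jaw": 0.95},
  {"slide": [0,1.5,10],"dr": [0,0,0],"jaw": 0.95},
  {"slide": [0,1.5,10],"dr": [0,0,0],"jaw": 0.95},
])

```text
t: 6.3
tool_pos: [0.4629, 0.2444, 0.2582]
orientation: [3.011, -0.103, 0.806]
force: [-4.6, 0.3, 4.6]
opening: 0.0138
gripper_force: 55.0
```

```bash
python3 -c "
from mv import *
st()"
```

```text
t 6.3 F tool [-1.71  0.   -6.3 ] M tool [ 0.11 -0.54 -0.01] [0.4629 0.2444 0.2582] op 0.0138
```

servo_tool([
  {"slide": [0,0,1],"dr": [0,0,0],"jaw": 0.95},
  {"slide": [0,0,2],"dr": [0,0,0],"jaw": 0.95},
  {"slide": [0,0,3],"dr": [0,0,0],"jaw": 0.95},
  {"slide": [0,0,4],"dr": [0,0,0],"jaw": 0.95},
  {"slide": [0,0,4],"dr": [0,0,0],"jaw": 0.95},
])

```text
t: 6.8
tool_pos: [0.465, 0.2443, 0.2551]
orientation: [3.011, -0.103, 0.807]
force: [-6.4, 0.7, 7.1]
opening: 0.0133
gripper_force: 55.0
```

```bash
python3 -c "
from mv import *
st()"
```

```text
t 6.8 F tool [-2.01 -0.19 -9.32] M tool [ 0.03 -0.64  0.01] [0.465  0.2443 0.2551] op 0.0133
```

servo_tool([
  {"slide": [0,0,1],"dr": [0,0,0],"jaw": 0.95},
  {"slide": [0,0,2],"dr": [0,0,0],"jaw": 0.95},
  {"slide": [0,0,3],"dr": [0,0,0],"jaw": 0.95},
  {"slide": [0,0,3],"dr": [0,0,0],"jaw": 0.95},
])

```text
t: 7.2
tool_pos: [0.4665, 0.2442, 0.2527]
orientation: [3.011, -0.103, 0.807]
force: [-7.8, 0.1, 8.7]
opening: 0.0134
gripper_force: 55.0
```

```bash
python3 -c "
from mv import *
st()"
```

```text
t 7.2 F tool [ -2.33   0.45 -11.43] M tool [-0.02 -0.64 -0.01] [0.4665 0.2442 0.2527] op 0.0134
```

servo_tool([
  {"slide": [0,0,1],"dr": [0,0,0],"jaw": 0.95},
  {"slide": [0,0,2],"dr": [0,0,0],"jaw": 0.95},
  {"slide": [0,0,2],"dr": [0,0,0],"jaw": 0.95},
])

```text
t: 7.5
tool_pos: [0.4676, 0.2442, 0.2512]
orientation: [3.01, -0.103, 0.808]
force: [-8.0, -0.2, 9.6]
opening: 0.0135
gripper_force: 55.0
```

```bash
python3 -c "
from mv import *
st()"
```

```text
t 7.5 F tool [ -2.1    0.78 -12.32] M tool [-0.12 -0.63 -0.02] [0.4676 0.2442 0.2512] op 0.0135
```

servo_tool([
  {"slide": [0,0,1],"dr": [0,0,0],"jaw": 0.95},
  {"slide": [0,0,2],"dr": [0,0,0],"jaw": 0.95},
  {"slide": [0,0,2],"dr": [0,0,0],"jaw": 0.95},
])

```text
t: 7.8
tool_pos: [0.4688, 0.2441, 0.2496]
orientation: [3.01, -0.103, 0.809]
force: [-2.3, 0.7, 5.2]
opening: 0.0133
gripper_force: 55.0
```

```bash
python3 -c "
from mv import *
st()"
```

```text
t 7.8 F tool [ 0.62 -0.56 -5.68] M tool [ 0.1  -0.25 -0.02] [0.4688 0.2441 0.2496] op 0.0133
```

The force fell from 12.3 to 5.7 N, so it has snapped. I'll press 3 mm more to confirm both clips are in, then look.

servo_tool([
  {"slide": [0,0,1.5],"dr": [0,0,0],"jaw": 0.95},
  {"slide": [0,0,3],"dr": [0,0,0],"jaw": 0.95},
  {"slide": [0,0,3],"dr": [0,0,0],"jaw": 0.95},
])

```text
t: 8.1
tool_pos: [0.4703, 0.244, 0.2469]
orientation: [3.01, -0.103, 0.809]
force: [-5.6, -0.4, 8.0]
opening: 0.0137
gripper_force: 55.0
```

```bash
python3 - <<'E'
from mv import *
st(); save('wrist','w4')
im,d,P=cloud('w4'); hsv=cv2.cvtColor(im,cv2.COLOR_RGB2HSV)
s=read_state(); r=R.from_rotvec(s['orientation'])
T=r.inv().apply(P.reshape(-1,3)-s['tool_pos']).reshape(P.shape)*1000; z=T[...,2]; v,u=np.mgrid[:420,:560]
bl=cv2.inRange(hsv,(105,150,40),(125,255,255))>0
for n,m in [('grip',bl&(abs(u-279)<12)&(v>215)&(v<280)),('ring',bl&(abs(u-279)<12)&(v<160)),('rear',bl&(abs(u-279)<12)&(v>330)),('band',bl&(abs(u-279)>24)&(v<200))]:
    print(n,m.sum(),np.percentile(T[m],50,0).round(1) if m.any() else '')
E
```

```text
t 8.1 F tool [-0.84  0.83 -9.73] M tool [-0.06 -0.34  0.03] [0.4703 0.244  0.2469] op 0.0137
grip 1466 [ 10.7   1.  174.6]
ring 617 [ 56.9   1.  175.5]
rear 455 [-54.7   1.1 175.5]
band 1280 [ 37.5 -10.8 186.2]
```

Band top is at 186.2 (point 181.2) and the needle centre at 181.6 in tool depth, so it is home. Now unload, release and retreat.

servo_tool([
  {"slide": [0,0,-3],"dr": [0,0,0],"jaw": 0.95},
  {"slide": [0,0,-6],"dr": [0,0,0],"jaw": 0.95},
  {"slide": [0,0,-6],"dr": [0,0,0],"jaw": 0.6},
  {"slide": [0,0,-6],"dr": [0,0,0],"jaw": 0.6},
  {"slide": [0,0,-6],"dr": [0,0,0],"jaw": 0.6},
  {"slide": [0,0,-6],"dr": [0,0,0],"jaw": 0.6},
  {"slide": [0,0,-6],"dr": [0,0,0],"jaw": 0.6},
  {"slide": [0,0,-20],"dr": [0,0,0],"jaw": 0.6},
  {"slide": [0,0,-60],"dr": [0,0,0],"jaw": 0.6},
  {"slide": [0,0,-100],"dr": [0,0,0],"jaw": 0.6},
  {"slide": [0,0,-120],"dr": [0,0,0],"jaw": 0.6},
  {"slide": [0,0,-120],"dr": [0,0,0],"jaw": 0.6},
  {"slide": [0,0,-120],"dr": [0,0,0],"jaw": 0.6},
])

```text
t: 9.45
tool_pos: [0.4101, 0.2486, 0.3498]
orientation: [3.011, -0.103, 0.807]
force: [0.3, 0.4, -0.4]
opening: 0.0372
gripper_force: 0.0
```

```bash
python3 - <<'E'
from mv import *
st(); save('wrist','w5')
im,d,P=cloud('w5'); hsv=cv2.cvtColor(im,cv2.COLOR_RGB2HSV)
s=read_state(); r=R.from_rotvec(s['orientation'])
T=r.inv().apply(P.reshape(-1,3)-s['tool_pos']).reshape(P.shape)*1000; z=T[...,2]; v,u=np.mgrid[:420,:560]
np.save('T5.npy',T)
bl=cv2.inRange(hsv,(105,150,40),(125,255,255))>0; og=cv2.inRange(hsv,(5,180,100),(16,255,255))>0
for c,m0 in (('b',bl),('o',og)):
  n,l,stt,ce=cv2.connectedComponentsWithStats(m0.astype(np.uint8))
  for i in range(1,n):
    if stt[i,4]>15: t=T[l==i]; print(c,stt[i,4],ce[i].round(),'y',np.percentile(t[:,1],[1,50,99]).round(1),'x',np.percentile(t[:,0],[1,50,99]).round(1),'z',np.percentile(t[:,2],[3,50,97]).round(1))
a=cv2.imread('pics/w5.png'); 
go((0.489,-0.1365,0.36),-24.5,0,0)
E
```

```text
t 9.45 F tool [ 0.09 -0.41  0.47] M tool [ 0.06 -0.25 -0.  ] [0.4101 0.2486 0.3498] op 0.0372
b 285 [279. 136.] y [-5.7  0.3  6.3] x [52.  57.9 63.6] z [284.6 286.5 289.5]
b 382 [261. 160.] y [-23.2 -13.7  -3.4] x [33.6 39.7 44.2] z [280.5 296.5 302.1]
b 381 [297. 160.] y [ 4.1 14.4 23.8] x [33.6 39.7 44.2] z [280.8 296.7 302. ]
b 2055 [279. 229.] y [-22.3   0.4  23.2] x [-46.2 -18.5  26.9] z [281.6 285.9 305.5]
b 238 [279. 280.] y [-7.6  0.4  6.2] x [-85.7 -58.8 -52.2] z [284.9 286.8 341.2]
o 463 [544.  50.] y [272.8 281.2 296. ] x [131.9 141.5 156.3] z [421.8 425.8 435.3]
o 871 [457. 160.] y [116.5 135.5 163.2] x [34.1 39.9 44.3] z [281.5 297.5 300.8]
o 662 [446. 255.] y [116.8 137.9 163.7] x [-46.3 -38.7 -35.3] z [282.4 298.  300.9]
t 9.5 TCP [ 0.489  -0.1365  0.36  ] slide [ 96.  378.4  45. ] dr [-0.0874 -0.5178  0.351 ] rows 8.0
```

View pics/w5.png

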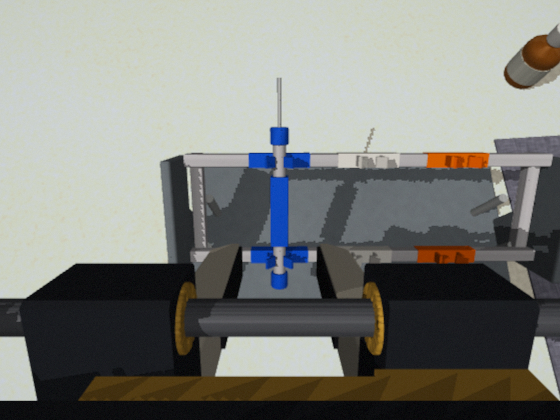

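The view shows the blue needle home in both blue clips (280,160) and (280,255), centred. The orange clips at (457,160) and (446,255) are free. Next is the orange needle.

servo_tool([
  {"slide": [10,40,-10],"dr": [-0.01,-0.05,0.035],"jaw": 0.3},
  {"slide": [20,80,-5],"dr": [-0.02,-0.11,0.075],"jaw": 0.3},
  {"slide": [32,125,0],"dr": [-0.03,-0.18,0.12],"jaw": 0.3},
  {"slide": [43,170,10],"dr": [-0.04,-0.24,0.16],"jaw": 0.3},
  {"slide": [55,215,20],"dr": [-0.05,-0.3,0.2],"jaw": 0.3},
  {"slide": [66,260,30],"dr": [-0.06,-0.36,0.24],"jaw": 0.3},
  {"slide": [78,305,38],"dr": [-0.07,-0.42,0.285],"jaw": 0.3},
  {"slide": [89,350,43],"dr": [-0.08,-0.48,0.325],"jaw": 0.3},
  {"slide": [96,378,45],"dr": [-0.087,-0.518,0.351],"jaw": 0.3},
  {"slide": [96,378,45],"dr": [-0.087,-0.518,0.351],"jaw": 0.3},
  {"slide": [96,378,45],"dr": [-0.087,-0.518,0.351],"jaw": 0.3},
  {"slide": [96,378,45],"dr": [-0.087,-0.518,0.351],"jaw": 0.3},
])

```text
t: 10.7
tool_pos: [0.4887, -0.1352, 0.3597]
orientation: [-3.068, 0.665, 0.001]
force: [0.1, 0.1, 0.3]
opening: 0.0653
gripper_force: 0.0
```

```bash
python3 - <<'E'
from seg import *
from mv import *
st(); save('wrist','w6'); run('w6')
E
```

```text
t 10.7 F tool [ 0.05 -0.17 -0.32] M tool [ 0.05 -0.03  0.01] [ 0.4887 -0.1352  0.3597] op 0.0653
orange 199 [281. 131.] mean [ 0.5411 -0.1612  0.0155] zp [0.0129 0.0157 0.0173] ang 68.9 len 0.0131
orange 870 [280. 195.] mean [ 0.4885 -0.1368  0.0164] zp [0.015  0.0169 0.0181] ang 155.4 len 0.0552
orange 168 [279. 254.] mean [ 0.4352 -0.112   0.015 ] zp [0.0096 0.0157 0.0176] ang 94.5 len 0.017
```

```bash
python3 - <<'E'
from mv import *
go((0.4885,-0.1368,0.192),-24.8,0,0)
E
```

```text
t 10.75 TCP [ 0.4885 -0.1368  0.192 ] slide [  0.7   2.1 168.1] dr [-0.0016  0.0006  0.0066] rows 4.0
```

servo_tool([
  {"slide": [0.5,2,40],"dr": [0,0,0.006],"jaw": 0.3},
  {"slide": [0.5,2,80],"dr": [0,0,0.006],"jaw": 0.3},
  {"slide": [0.5,2,120],"dr": [0,0,0.006],"jaw": 0.3},
  {"slide": [0.5,2,150],"dr": [0,0,0.006],"jaw": 0.3},
  {"slide": [0.5,2,162],"dr": [0,0,0.006],"jaw": 0.3},
  {"slide": [0.5,2,168],"dr": [0,0,0.006],"jaw": 0.3},
  {"slide": [0.5,2,168],"dr": [0,0,0.006],"jaw": 0.3},
  {"slide": [0.5,2,168],"dr": [0,0,0.006],"jaw": 0.95},
  {"slide": [0.5,2,168],"dr": [0,0,0.006],"jaw": 0.95},
  {"slide": [0.5,2,168],"dr": [0,0,0.006],"jaw": 0.95},
  {"slide": [0.5,2,168],"dr": [0,0,0.006],"jaw": 0.95},
  {"slide": [0.5,2,168],"dr": [0,0,0.006],"jaw": 0.95},
  {"slide": [0.5,2,168],"dr": [0,0,0.006],"jaw": 0.95},
  {"slide": [0.5,2,168],"dr": [0,0,0.006],"jaw": 0.95},
  {"slide": [0.5,2,168],"dr": [0,0,0.006],"jaw": 0.95},
  {"slide": [0.5,2,100],"dr": [0,0,0.006],"jaw": 0.95},
  {"slide": [0.5,2,50],"dr": [0,0,0.006],"jaw": 0.95},
  {"slide": [0.5,2,0],"dr": [0,0,0.006],"jaw": 0.95},
  {"slide": [0.5,2,0],"dr": [0,0,0.006],"jaw": 0.95},
], force=55)

```text
t: 12.65
tool_pos: [0.4897, -0.1383, 0.3673]
orientation: [3.068, -0.675, 0.014]
force: [0.5, 0.1, -0.8]
opening: 0.0134
gripper_force: 55.0
```

```bash
python3 - <<'E'
from mv import *
st()
r5=R.from_rotvec([3.011,-0.103,0.807]); p5=np.array([0.4101,0.2486,0.3498])
mid=r5.apply(np.array([0.5,140.2,293])/1000)+p5; n=-r5.as_matrix()[:,2]
print('mid',mid.round(4),'n',n)
# target TCP: same orientation r5, needle offset ~ (0,1,181.7)
s=read_state(); r0=R.from_rotvec(s['orientation'])
T=mid+0.018*n-r5.apply([0,0.001,0.1817]); print('T',T, r0.inv().apply(T-s['tool_pos'])*1000,(r0.inv()*r5).as_rotvec())
E
```

```text
t 12.65 F tool [ 0.42 -0.35  0.8 ] M tool [ 0.02  0.04 -0.05] [ 0.4897 -0.1383  0.3673] op 0.0134
mid [0.5469 0.0973 0.097 ] n [-0.4987537   0.03892373  0.86586932]
T [0.4473766  0.10607866 0.26992571] [-141.93767043 -203.8454189    96.50207152] [ 0.09038384  0.50989856 -0.35651876]
```

servo_tool([
  {"slide": [-20,-25,0],"dr": [0.012,0.068,-0.047],"jaw": 0.95},
  {"slide": [-40,-50,0],"dr": [0.024,0.136,-0.095],"jaw": 0.95},
  {"slide": [-60,-75,0],"dr": [0.036,0.204,-0.143],"jaw": 0.95},
  {"slide": [-80,-100,0],"dr": [0.048,0.272,-0.19],"jaw": 0.95},
  {"slide": [-100,-125,5],"dr": [0.06,0.34,-0.238],"jaw": 0.95},
  {"slide": [-120,-150,15],"dr": [0.072,0.408,-0.285],"jaw": 0.95},
  {"slide": [-140,-175,30],"dr": [0.084,0.475,-0.332],"jaw": 0.95},
  {"slide": [-161.5,-196.5,50],"dr": [0.0904,0.51,-0.3565],"jaw": 0.95},
  {"slide": [-161.5,-196.5,60],"dr": [0.0904,0.51,-0.3565],"jaw": 0.95},
  {"slide": [-161.5,-196.5,60],"dr": [0.0904,0.51,-0.3565],"jaw": 0.95},
  {"slide": [-161.5,-196.5,60],"dr": [0.0904,0.51,-0.3565],"jaw": 0.95},
  {"slide": [-161.5,-196.5,60],"dr": [0.0904,0.51,-0.3565],"jaw": 0.95},
])

```text
t: 13.85
tool_pos: [0.4255, 0.1075, 0.3025]
orientation: [3.016, -0.107, 0.798]
force: [0.3, 0.5, -1.1]
opening: 0.0132
gripper_force: 55.0
```

```bash
cat > rep.py <<'E'
from mv import *
def rep(name):
    st(); save('wrist',name)
    im,d,P=cloud(name); hsv=cv2.cvtColor(im,cv2.COLOR_RGB2HSV)
    s=read_state(); r=R.from_rotvec(s['orientation'])
    T=r.inv().apply(P.reshape(-1,3)-s['tool_pos']).reshape(P.shape)*1000
    v,u=np.mgrid[:420,:560]; og=cv2.inRange(hsv,(5,180,100),(16,255,255))>0; nd=T[...,2]<183
    for n,m in [('grip',og&(abs(u-279)<30)&(v>215)&(v<285)&nd),('ring',og&(abs(u-279)<30)&(v<165)&nd),('rear',og&(v>330)&nd),('up',og&~nd&(T[...,0]>15)&(T[...,0]<55)),('low',og&~nd&(T[...,0]<-15))]:
        if m.any():
            t=T[m]; print(n,m.sum(),'y',np.percentile(t[:,1],[1,50,99]).round(1),'x',np.percentile(t[:,0],[2,50,98]).round(1),'z',np.percentile(t[:,2],[3,50,90]).round(1),'uv',u[m].min(),u[m].max(),v[m].min(),v[m].max())
E
python3 -c "
from rep import *
rep('w7')"
```

```text
t 13.85 F tool [-0.33 -0.5   1.02] M tool [ 0.02 -0.26 -0.01] [0.4255 0.1075 0.3025] op 0.0132
grip 1978 y [-5.5  1.   7.7] x [-7.9  9.2 25.2] z [174.8 175.9 176.7] uv 265 293 216 284
ring 866 y [-5.3  1.   7.3] x [50.4 56.7 62.7] z [175.2 177.1 179.5] uv 250 294 132 164
rear 358 y [-4.7  1.6  7.4] x [-61.6 -56.7 -53.5] z [175.5 177.3 179.6] uv 267 291 357 376
up 930 y [-21.7   8.1  25. ] x [35.9 42.  47.1] z [227.3 244.2 245.3] uv 243 317 153 212
low 12 y [-8.1 -4.8  7.4] x [-55.1 -54.1 -40.2] z [183.1 184.2 229. ] uv 265 291 292 359
```

View pics/w7.png

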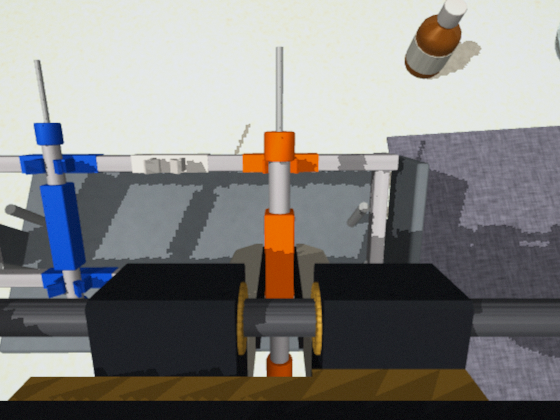

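The view shows the orange needle in hand along column 279, over the upper orange clip (columns 243–317, row 163). The blue needle is still home. I'll correct the small tilt error and descend.

```bash
python3 - <<'E'
from mv import *
s=read_state(); r0=R.from_rotvec(s['orientation']); print((r0.inv()*R.from_rotvec([3.011,-0.103,0.807])).as_rotvec())
E
```

```text
[-0.00145164  0.00639661 -0.00318949]
```

servo_tool([
  {"slide": [2,0.6,20],"dr": [-0.0015,0.0064,-0.003],"jaw": 0.95},
  {"slide": [2,0.6,32],"dr": [-0.0015,0.0064,-0.003],"jaw": 0.95},
  {"slide": [2,0.6,40],"dr": [-0.0015,0.0064,-0.003],"jaw": 0.95},
  {"slide": [2,0.6,40],"dr": [-0.0015,0.0064,-0.003],"jaw": 0.95},
  {"slide": [2,0.6,40],"dr": [-0.0015,0.0064,-0.003],"jaw": 0.95},
  {"slide": [2,0.6,40],"dr": [-0.0015,0.0064,-0.003],"jaw": 0.95},
])

```text
t: 14.5
tool_pos: [0.4463, 0.1061, 0.2683]
orientation: [3.012, -0.101, 0.807]
force: [0.4, -1.2, -0.1]
opening: 0.0134
gripper_force: 55.0
```

```bash
python3 -c "
from rep import *
rep('w8')"
```

```text
t 14.5 F tool [0.36 1.12 0.38] M tool [ 0.1  -0.24 -0.  ] [0.4463 0.1061 0.2683] op 0.0134
grip 1972 y [-5.4  1.1  7.7] x [-7.9  9.3 25.1] z [174.8 176.  176.8] uv 264 293 216 284
ring 844 y [-5.2  1.1  7.3] x [50.7 56.8 62.7] z [175.5 177.1 179.4] uv 265 293 132 161
rear 349 y [-4.7  1.6  7.4] x [-62.  -56.7 -53.6] z [175.6 177.3 179.6] uv 268 291 358 376
up 1598 y [-21.4   7.4  25.3] x [34.1 40.5 44.7] z [187.8 204.5 205.9] uv 235 326 164 212
low 8 y [-9.4 -5.   7. ] x [-59.4 -54.5 -38.2] z [183.3 184.4 261.5] uv 265 290 295 358
```

servo_tool([
  {"slide": [0.5,0.9,2],"dr": [0,0,0],"jaw": 0.95},
  {"slide": [0.5,0.9,4],"dr": [0,0,0],"jaw": 0.95},
  {"slide": [0.5,0.9,6],"dr": [0,0,0],"jaw": 0.95},
  {"slide": [0.5,0.9,8],"dr": [0,0,0],"jaw": 0.95},
  {"slide": [0.5,0.9,10],"dr": [0,0,0],"jaw": 0.95},
  {"slide": [0.5,0.9,12],"dr": [0,0,0],"jaw": 0.95},
  {"slide": [0.5,0.9,12],"dr": [0,0,0],"jaw": 0.95},
])

```text
t: 15.25
tool_pos: [0.4525, 0.1048, 0.2573]
orientation: [3.012, -0.1, 0.805]
force: [-4.1, -0.6, 5.3]
opening: 0.0132
gripper_force: 55.0
```

```bash
python3 -c "
from mv import *
st()"
```

```text
t 15.25 F tool [-0.89  0.86 -6.58] M tool [-0.17 -0.51  0.07] [0.4525 0.1048 0.2573] op 0.0132
```

servo_tool([
  {"slide": [0,0,1],"dr": [0,0,0],"jaw": 0.95},
  {"slide": [0,0,2],"dr": [0,0,0],"jaw": 0.95},
  {"slide": [0,0,3],"dr": [0,0,0],"jaw": 0.95},
  {"slide": [0,0,4],"dr": [0,0,0],"jaw": 0.95},
  {"slide": [0,0,4],"dr": [0,0,0],"jaw": 0.95},
])

```text
t: 15.75
tool_pos: [0.4546, 0.1047, 0.2542]
orientation: [3.012, -0.1, 0.806]
force: [-6.2, -0.4, 6.2]
opening: 0.0134
gripper_force: 55.0
```

```bash
python3 -c "
from mv import *
st()"
```

```text
t 15.75 F tool [-2.26  0.87 -8.47] M tool [-0.19 -0.64  0.01] [0.4546 0.1047 0.2542] op 0.0134
```

servo_tool([
  {"slide": [0,0,1],"dr": [0,0,0],"jaw": 0.95},
  {"slide": [0,0,2],"dr": [0,0,0],"jaw": 0.95},
  {"slide": [0,0,3],"dr": [0,0,0],"jaw": 0.95},
  {"slide": [0,0,3],"dr": [0,0,0],"jaw": 0.95},
])

```text
t: 16.15
tool_pos: [0.4562, 0.1046, 0.2519]
orientation: [3.012, -0.1, 0.806]
force: [-8.6, -1.2, 9.3]
opening: 0.0132
gripper_force: 55.0
```

```bash
python3 -c "
from mv import *
st()"
```

```text
t 16.15 F tool [ -2.76   1.79 -12.27] M tool [-0.23 -0.6  -0.01] [0.4562 0.1046 0.2519] op 0.0132
```

servo_tool([
  {"slide": [0,0,1],"dr": [0,0,0],"jaw": 0.95},
  {"slide": [0,0,2],"dr": [0,0,0],"jaw": 0.95},
  {"slide": [0,0,2],"dr": [0,0,0],"jaw": 0.95},
])

```text
t: 16.45
tool_pos: [0.4573, 0.1045, 0.2504]
orientation: [3.011, -0.1, 0.807]
force: [-8.1, -0.8, 9.4]
opening: 0.0135
gripper_force: 55.0
```

```bash
python3 -c "
from mv import *
st()"
```

```text
t 16.45 F tool [ -2.27   1.36 -12.18] M tool [-0.23 -0.55  0.03] [0.4573 0.1045 0.2504] op 0.0135
```

servo_tool([
  {"slide": [0,0,1],"dr": [0,0,0],"jaw": 0.95},
  {"slide": [0,0,2],"dr": [0,0,0],"jaw": 0.95},
  {"slide": [0,0,2],"dr": [0,0,0],"jaw": 0.95},
])

```text
t: 16.75
tool_pos: [0.4584, 0.1044, 0.2486]
orientation: [3.011, -0.1, 0.808]
force: [-3.7, -0.9, 6.8]
opening: 0.013
gripper_force: 55.0
```

```bash
python3 -c "
from rep import *
rep('w9')"
```

```text
t 16.75 F tool [ 0.21  1.16 -7.72] M tool [-0.22 -0.21  0.02] [0.4584 0.1044 0.2486] op 0.013
grip 1972 y [-5.5  1.   7.6] x [-7.8  9.2 25.1] z [174.8 175.9 176.8] uv 264 293 216 284
ring 841 y [-5.3  1.   7.2] x [50.7 56.8 62.7] z [175.3 177.1 179.4] uv 265 293 132 161
rear 785 y [-8.8  1.6 11. ] x [-60.7 -44.1 -37.3] z [170.7 175.8 178.6] uv 258 300 337 376
up 1478 y [-22.4  -4.3  24.7] x [33.2 40.2 43.9] z [186.2 187.6 189.9] uv 230 329 170 212
low 5 y [-4.3  6.9  7.4] x [-54.9 -54.5 -54.3] z [183.1 183.5 184.2] uv 268 291 356 358
```

It snapped at about 12 N, and the band depth confirms it is seated (point 182.6, needle 183). Press slightly more, unload and release.

servo_tool([
  {"slide": [0,0,1.5],"dr": [0,0,0],"jaw": 0.95},
  {"slide": [0,0,3],"dr": [0,0,0],"jaw": 0.95},
  {"slide": [0,0,3],"dr": [0,0,0],"jaw": 0.95},
  {"slide": [0,0,0],"dr": [0,0,0],"jaw": 0.95},
  {"slide": [0,0,-3],"dr": [0,0,0],"jaw": 0.95},
  {"slide": [0,0,-3],"dr": [0,0,0],"jaw": 0.6},
  {"slide": [0,0,-3],"dr": [0,0,0],"jaw": 0.6},
  {"slide": [0,0,-3],"dr": [0,0,0],"jaw": 0.6},
  {"slide": [0,0,-3],"dr": [0,0,0],"jaw": 0.6},
  {"slide": [0,0,-3],"dr": [0,0,0],"jaw": 0.6},
  {"slide": [0,0,-20],"dr": [0,0,0],"jaw": 0.6},
  {"slide": [0,0,-60],"dr": [0,0,0],"jaw": 0.6},
  {"slide": [0,0,-100],"dr": [0,0,0],"jaw": 0.6},
  {"slide": [0,0,-130],"dr": [0,0,0],"jaw": 0.6},
  {"slide": [0,0,-130],"dr": [0,0,0],"jaw": 0.6},
  {"slide": [0,0,-130],"dr": [0,0,0],"jaw": 0.6},
])

```text
t: 18.4
tool_pos: [0.3932, 0.1094, 0.3611]
orientation: [3.012, -0.1, 0.808]
force: [-0.1, 0.5, -1.2]
opening: 0.0372
gripper_force: 0.0
```

```bash
python3 - <<'E'
from mv import *
st(); save('wrist','w10'); im,d,P=cloud('w10'); hsv=cv2.cvtColor(im,cv2.COLOR_RGB2HSV)
s=read_state(); r=R.from_rotvec(s['orientation'])
T=r.inv().apply(P.reshape(-1,3)-s['tool_pos']).reshape(P.shape)*1000
for c,m0 in (('b',cv2.inRange(hsv,(105,150,40),(125,255,255))),('o',cv2.inRange(hsv,(5,180,100),(16,255,255)))):
  n,l,stt,ce=cv2.connectedComponentsWithStats(m0)
  for i in range(1,n):
    if stt[i,4]>40: t=T[l==i]; print(c,stt[i,4],ce[i].round(),'y',np.percentile(t[:,1],[1,50,99]).round(1),'x',np.percentile(t[:,0],[1,50,99]).round(1),'z',np.percentile(t[:,2],[3,50,97]).round(1))
E
```

```text
t 18.4 F tool [-0.73 -0.53  0.92] M tool [-0.   -0.27  0.03] [0.3932 0.1094 0.3611] op 0.0372
b 307 [102. 134.] y [-144.2 -136.  -131.4] x [53.2 59.3 65.3] z [297.2 299.2 304.2]
b 272 [ 89. 158.] y [-162.7 -148.  -141.3] x [35.  41.3 45.5] z [293.  299.4 311. ]
b 414 [123. 158.] y [-134.5 -127.1 -115.4] x [34.9 40.6 45.4] z [293.2 309.2 311.3]
b 1900 [109. 213.] y [-190.3 -138.  -131. ] x [-44.3  -4.1  28.3] z [295.9 298.6 315.9]
b 436 [132. 249.] y [-136.2 -127.6 -115.3] x [-44.6 -37.6 -34.2] z [293.2 309.5 318.5]
o 532 [411.  54.] y [132.9 143.8 165.1] x [129.8 141.3 158. ] z [433.7 437.8 448.8]
o 254 [280. 135.] y [-4.9  1.   6.9] x [52.4 58.5 63.9] z [298.1 299.9 303. ]
o 338 [263. 158.] y [-22.4 -12.5  -2.5] x [34.9 40.6 45.4] z [294.1 310.  312.3]
o 331 [296. 157.] y [ 4.6 14.5 24.4] x [35.1 40.8 45.5] z [293.8 310.  312.2]
o 1805 [279. 224.] y [-21.3   0.7  23.4] x [-44.8 -18.3  27.3] z [295.  299.2 317. ]
o 213 [279. 274.] y [-5.5  0.7  6.7] x [-64.7 -57.9  53.6] z [298.2 300.3 305.2]
```

View pics/w10.png

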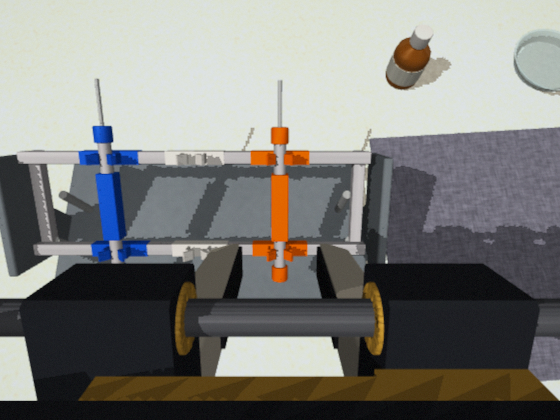

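Both needles lie in their clips with points up the slope: blue at (108,205) and orange at (280,210). Ring tops stand about 10 mm above the bars at both ends, and the rail has sprung back. Handing in.

```bash
python3 -c "
from plant import *
print(close_job())"
```

```text
the job is handed in; nothing more can be done
None
```

Both needles are snapped home in their own clips, points up the slope. The rail has sprung back and the gripper is clear; I handed the job in at about 18.5 s, and the hand-in returned no verdict.

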